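# Take a dried sample from the drop-front drying cabinet

### The job

Pull the drying cabinet's front door all the way down by its blue lip, take the blue-capped vial out of the tray on the door and stand it upright in the middle of the balance pan without letting it fall. Leave the red- and yellow-capped vials in their pockets, and push the door back up until it is fully home past its catch; never fling or slam the door, and leave the other things on the bench where they are.

Things in the scene. Friction and masses are not known exactly. Their poses are not given: they have to be found in the camera images.
- door (a joint): opening angle of the drop-front door, rad: 0 = home (shut, leaning back 0.14 rad from vertical), 1.71 = level, against its stop. Stiff hinge: it stays at any angle; about 8 N square to the door at the lip raises it. A sprung roller catch at its top holds it shut: about 10 N at the lip frees it; 10 to 14 N, a bump felt from 0.1 rad (last 20 mm), pushes it home to a hard stop. Short of the bump it is not shut.
- cabinet: white cabinet, 340 mm wide, 250 mm deep, top 248 mm above the bench; origin on the bench under the middle of the door's hinge line, x into the cabinet, y left, z up. The white door with a green window covers its front above a blue control strip: panel 300 mm wide, 150 mm high, 12 mm thick, on a bottom hinge. Down, the door is a level shelf, its inner face 100 mm above the bench.
- door_hinge (a point): middle of the door's hinge line, in the plane of the door's inner face, 100 mm above the bench, fixed to the cabinet, axes as the cabinet's. At angle q a point r up the inner face from the hinge lies r*sin(0.14-q) along x and r*cos(0.14-q) up from here.
- door_lip (a point): middle of the free edge of the blue handle lip: 200 mm wide (y), 8 mm thick, 48 mm from root to edge, bent 35 degrees inwards from the panel's top; the edge is 187 mm from the hinge and 21 mm inwards of the inner face. Axes (door's): x out of the inner face, y along the hinge, z from hinge to lip. Shut, it leans over the cabinet's top, edge 33 mm above it; down, it rises towards the robot
- tray (a point): middle of the grey pocket tray on the door's inner face, at pocket-floor level: 85 mm from the hinge, 4 mm off the inner face; axes as the lip's. Block 60 (z) x 220 (y) mm, 26 mm off the inner face, three 25 mm square pockets 22 mm deep along y at -66, 0, +66 mm, opening upwards when the door is down. A steel latch tongue stands 24 mm off the face at y = +128 mm, 127 mm from the hinge.
- vial_blue: the vial to take: amber glass, blue cap, 22 mm in diameter, 36 mm long, 30 g; origin at the centre of its underside, z along its axis towards the cap. It sits in one of the three pockets (any of them) with 14 mm standing out, 1 to 2 mm loose all round.
- vial_red: same vial with a red cap, in another pocket; it stays there
- vial_yellow: same vial with a yellow cap, in the remaining pocket; it stays there
- pan (a point): centre of the top of the balance's round steel pan, 110 mm in diameter, 70 mm above the bench. Axes (balance's): x away from the front, z up. The white balance body is 290 x 190 mm, 50 mm high, from 90 mm in front of this point; its display hump, 110 mm high, begins 105 mm behind it.
- beaker: open glass beaker, 76 mm wide, 100 mm high, origin under its centre; loose bystander
- lamp: glass spirit lamp (unlit), 72 mm wide, 90 mm high, origin under its centre; loose bystander
- mortar: white mortar bowl, 90 mm wide, 50 mm high, origin under its centre; loose bystander

How it is judged:
By the outcome, as a careful person would: the job done as asked, in the order asked, and still so for the second after the job is handed in, with the robot touching nothing.
It also fails if it takes over 72 s, if anything falls off the work surface, if the arm or the gripper's body presses on something with over 40 N, if the wrist force passes 120 N, or if a joint passes its speed limit or range.

### The arm

A 6-joint arm with a two-finger parallel gripper is mounted at the origin on the work surface. World frame = base frame: x ahead of the robot, y to its left, z up, the work surface at z = 0. Lengths are in m, angles in degrees, forces in N, time in s.
With the tool pointing down it reaches from about 0.35 to 0.85 m from the base axis. Payload 8.1 kg.
Tool frame: the origin (TCP) lies between the finger pads; the fingertips stand 11 mm ahead of it and the grasp point (between the pads) lies 8 mm behind it; z points along the fingers, x is the direction in which the jaws open and shut, and the axes are right-handed (so a half turn about z gives the same grasp; the last joint's range is limited). The gripper opens to 85 mm and grips with 20 to 120 N. Pads are 22 mm wide; open, the fingers measure 114 mm over their backs; the gripper's body (76 mm by 85 mm) begins 54 mm behind the grasp point. The pads swing forward as they close: fully open they stand 13 mm farther back than shut.
Start: joints at [72.284, 7.471, 85.268, -0, 87.261, -4.893], TCP at [0.133, 0.585, 0.242] pointing down, gripper open.
Joint ranges: [-169.43, 169.43], [-51.17, 129.36], [1.28, 143.12], [-76.62, 256.62], [0, 156.53], [-152.29, 152.29]. Speed limits (degrees/s): [136.94, 136.94, 159.86, 180, 180, 180].

### API

Orientations are given as a 3x3 rotation matrix whose columns are the frame's x, y, z axes.
In Python, from cell import manip, grab_frame, calibration gives the robot as it stands. The module is installed in compiled form; this text tells all that it offers. Calls block until the motion is done:
- manip.goto(position, orientation): joint-space move of the TCP to a pose.
- manip.move_linear(position, orientation=None, v=0.15, f_stop=None): straight line of the TCP; orientation=None keeps the orientation; v is the mean speed in m/s. With f_stop (N) it stops when the force on the tool has changed by that much, and returns True; else False.
- manip.goto_joints(angles): joint-space move.
- manip.let_go() and manip.close(grasp_force=None): open the fingers fully, or close them until they stop; grasp_force is the grip in N (None keeps the last).
- manip.dwell(seconds).
- manip.solve_ik(position, orientation): joint angles nearest the present ones, or None.
- manip.read_state(): the state.
- grab_frame(name): name is "scene" or "side" or "wrist"; returns the picture (480x640x3 uint8, red, green, blue); there is no depth.
- calibration(name): a dict with "fovy" (degrees; the focal length in pixels is half the picture's height over the tangent of half this angle, whatever the lens; pixels are square), "cx", "cy" (the principal point, pixels), "view" (4x4, takes a point from world to camera coordinates). Camera axes: x right, y down, z forward; pixel columns grow to the right and rows downward; lengths in m; the calibration is good to about 2 mm. A picture is of the moment at which its call begins: read the wrist's pose just before it. calibration takes no time and is no camera call; for the wrist camera it gives the pose at the moment of the call.
A pose or a line that the arm cannot do raises manip.MotionError and nothing moves.
- manip.close_job(): hands the job in, once; it reports no verdict.
The state is a dict: "time": time; "joint_positions": joint angles; "joint_velocities": joint speeds; "effort": joint torques, N m; "tcp_pos": TCP position; "ee_rot": TCP orientation; "ft_force": force on the tool from outside, world axes, zero at the start; "torque": the same for the moment, N m; "width": finger opening in m.
Only numpy, scipy, OpenCV 4.12 (cv2) and the standard library are available. Lean on these libraries where they do the work, as an engineer would, in place of code of your own. Each camera call takes 0.05 s, during which the arm holds its last target. There are 200 camera calls.

## Working session

There is one attempt and no reset: what is moved stays moved. The work goes in short steps, each a Python script; the robot and the scene stay as the last script left them, time stands still between calls to the robot, and variables do not carry over. Pictures are saved under pics/ and viewed, about 8 in all and at most 12, crops included, and the job is handed in when it is done.

```bash
mkdir -p pics
python3 - <<'E'
from cell import manip, grab_frame, calibration
import cv2,numpy as np
for n in ("scene","side"):
    cv2.imwrite(f"pics/{n}0.png",grab_frame(n)[:,:,::-1])
    c=calibration(n);print(n,c["fovy"],c["cx"],c["cy"],np.round(c["view"],3).tolist())
    np.save(f"{n}_view.npy",c["view"])
c=calibration("wrist");print(c["fovy"],np.round(c["view"],3).tolist())
print(manip.read_state())
E
```

```text
scene 53.14253405119839 325.1672314029173 240.86801748304242 [[0.994, -0.108, -0.008, -0.487], [-0.078, -0.664, -0.744, 0.186], [0.075, 0.74, -0.668, 1.174], [0.0, 0.0, 0.0, 1.0]]
side 49.29725743330589 317.65872251094834 234.90891797206854 [[0.959, -0.283, -0.013, -0.464], [-0.205, -0.659, -0.724, 0.28], [0.196, 0.697, -0.69, 1.427], [0.0, 0.0, 0.0, 1.0]]
63.049664775167 [[0.222, 0.975, -0.003, -0.598], [0.935, -0.212, 0.283, -0.038], [0.276, -0.065, -0.959, 0.379], [0.0, 0.0, 0.0, 1.0]]
{'time': 0.1, 'joint_positions': array([ 7.22847985e+01,  7.51277505e+00,  8.53242417e+01,  9.57934124e-04,
        8.72605264e+01, -4.89443292e+00]), 'joint_velocities': array([-0.01433395, -0.06493964, -0.09880446,  0.01945333, -0.02792315,
        0.00185482]), 'effort': array([ 1.09641078e-03, -5.70946741e+01, -5.01942873e+01, -2.13536910e-04,
        7.97448243e-03, -2.66791193e-05]), 'tcp_pos': array([0.13298107, 0.58458567, 0.241317  ]), 'ee_rot': array([[ 2.21902296e-01,  9.75068760e-01, -5.33938586e-04],
       [ 9.75067433e-01, -2.21902880e-01, -1.61663682e-03],
       [-1.69481456e-03, -1.61890705e-04, -9.99998551e-01]]), 'ft_force': array([-1.10104802, -0.51421791,  0.241059  ]), 'torque': array([-0.02206999,  0.02851615,  0.00167012]), 'width': 0.08540047025146733}
```

View pics/scene0.png

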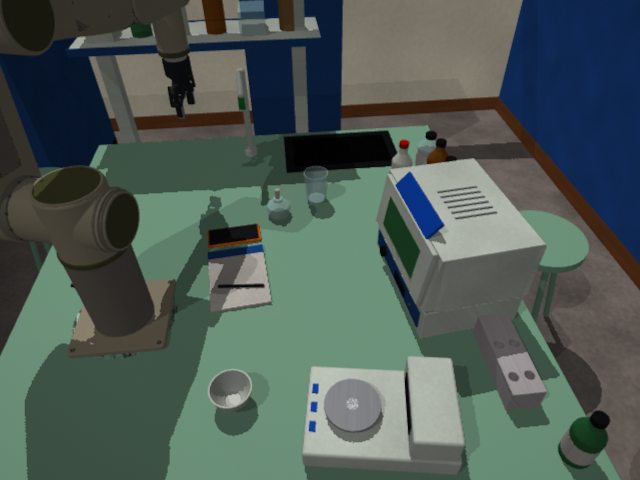

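View pics/side0.png

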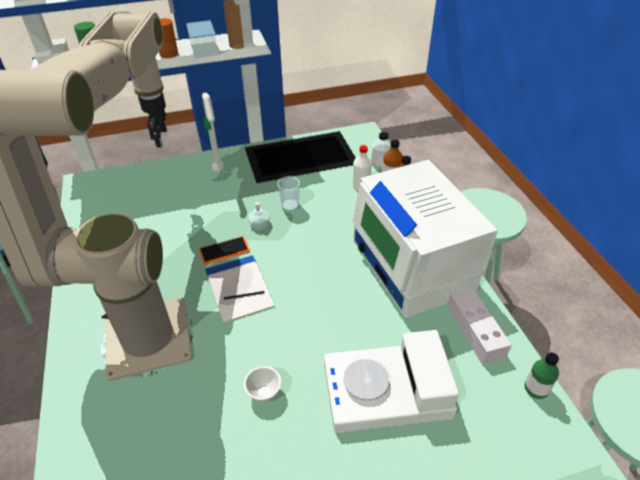

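Run:
```python
import cv2,numpy as np
a=cv2.imread("pics/scene0.png");b=cv2.imread("pics/side0.png")
A=cv2.resize(a[160:260,370:470],None,fx=4,fy=4,interpolation=cv2.INTER_CUBIC)
B=cv2.resize(b[165:265,345:445],None,fx=4,fy=4,interpolation=cv2.INTER_CUBIC)
cv2.imwrite("pics/crop1.png",np.hstack([A,B]))
```

```text
(no output)
```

View pics/crop1.png

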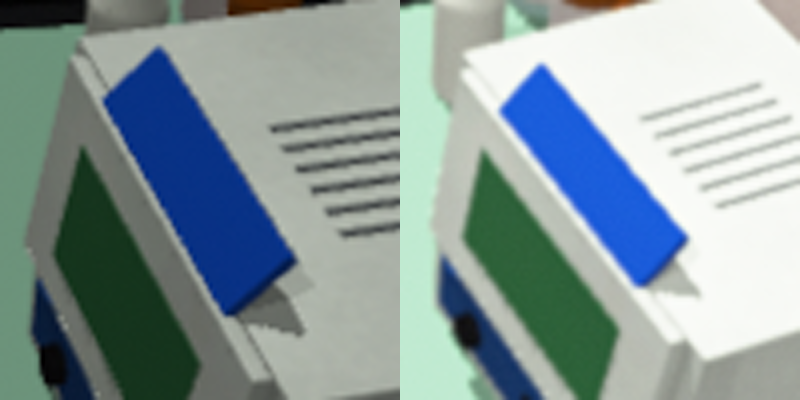

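```bash
cat > h.py <<'E'
import numpy as np
from cell import manip, grab_frame, calibration
from scipy.optimize import least_squares
def proj(n,P,c=None):
    c=c or calibration(n); f=240/np.tan(np.radians(c["fovy"]/2))
    q=np.atleast_2d(P)@c["view"][:3,:3].T+c["view"][:3,3]
    return np.c_[f*q[:,0]/q[:,2]+c["cx"],f*q[:,1]/q[:,2]+c["cy"]]
def onplane(n,uv,z,c=None):
    c=c or calibration(n); f=240/np.tan(np.radians(c["fovy"]/2)); R=c["view"][:3,:3]; o=-R.T@c["view"][:3,3]
    d=R.T@np.array([(uv[0]-c["cx"])/f,(uv[1]-c["cy"])/f,1]); return o+d*(z-o[2])/d[2]
def doorpt(x,y,z,q):  # door frame (x out of inner face, z from hinge) -> cabinet frame
    a=.14-q; return np.array([z*np.sin(a)+x*np.cos(a), y, .1+z*np.cos(a)-x*np.sin(a)])
def Rz(t): c,s=np.cos(t),np.sin(t); return np.array([[c,-s,0],[s,c,0],[0,0,1]])
def world(p,cab): return Rz(cab[2])@p+np.array([cab[0],cab[1],0])
E
python3 - <<'E'
from h import *
S=np.array([(410,171.5),(444.25,225.5),(396,185),(428,238.75)])-.375
D=np.array([(380.5,181),(417,224.75),(370.25,192),(405.25,236.75)])-.375
M=[doorpt(.0177,.1,.1893,0),doorpt(.0177,-.1,.1893,0),doorpt(-.0098,.1,.15,0),doorpt(-.0098,-.1,.15,0)]
f=lambda c:np.r_[(proj("scene",[world(m,c) for m in M])-S).ravel(),(proj("side",[world(m,c) for m in M])-D).ravel()]
r=least_squares(f,[.7,.1,0]);print(r.x,np.degrees(r.x[2]),np.round(r.fun,1))
cab=r.x;np.save("cab.npy",cab)
for q in (0,.8,1.71): print(q,world(doorpt(.021,0,.187,q),cab),[world(doorpt(.004,y,.085,q),cab).round(3) for y in(-.066,0,.066)])
for n,p,o in(("scene",(352,405),{"beaker":(316,170,.1),"lamp":(278,213,0.02),"mortar":(231,381,.05),"bf1":(310,369,.05),"bf2":(304,457,.05),"hump":(407,360,.11),"hump2":(411,450,.11)}),("side",(366.5,379),{})):
    print(n,"pan",onplane(n,p,.07))
    for k,v in o.items(): print(k,onplane(n,v[:2],v[2]))
E
```

```text
[0.67453369 0.02132678 0.1126928 ] 6.456821945745798 [ 0.5 -0.4  0.2 -1.3 -0.1  0.2 -0.9  0.7  0.3 -1.   0.9 -0.4 -0.7  0.8
 -0.1  1.2]
0 [0.72112537 0.02659967 0.28223999] [array([ 0.698, -0.042,  0.184]), array([0.69 , 0.023, 0.184]), array([0.683, 0.089, 0.184])]
0.8 [0.5770927  0.01029916 0.260604  ] [array([ 0.633, -0.05 ,  0.17 ]), array([0.626, 0.016, 0.17 ]), array([0.618, 0.081, 0.17 ])]
1.71 [4.88736528e-01 2.99692407e-04 1.21148906e-01] [array([ 0.597, -0.054,  0.104]), array([0.59 , 0.012, 0.104]), array([0.583, 0.077, 0.104])]
scene pan [ 0.5059637  -0.33215728  0.07      ]
beaker [0.50950925 0.43387504 0.1       ]
lamp [0.38427227 0.33795939 0.02      ]
mortar [ 0.27004061 -0.24058322  0.05      ]
bf1 [ 0.43324394 -0.23066484  0.05      ]
bf2 [ 0.40698393 -0.4120667   0.05      ]
hump [ 0.62357554 -0.27115529  0.11      ]
hump2 [ 0.58847791 -0.44719848  0.11      ]
side pan [ 0.50825316 -0.33161146  0.07      ]
```

```bash
cat >> h.py <<'E'
cab=np.load("cab.npy"); C=Rz(cab[2])
Rh=C@np.array([[0,1,0],[1,0,0],[0,0,-1.]])      # tool x = cab y, down
def W(x,y,z): return world(np.array([x,y,z]),cab)
def hook(q,over=0):
    e=doorpt(.0243,0,.1847,q); p=doorpt(.0243-.0115,0,.1847-.0164,q)
    return W(max(e[0],p[0])+.011-over,0,p[2]+.011)
def st(s=""):
    r=manip.read_state(); print(s,"t%.1f"%r["time"],r["tcp_pos"].round(4),"F",r["ft_force"].round(1),"w%.4f"%r["width"])
def pic(n,f): 
    import cv2; cv2.imwrite("pics/"+f,grab_frame(n)[:,:,::-1])
E
python3 - <<'E'
from h import *
import cv2
s=manip.read_state(); manip.close()
manip.move_linear(s["tcp_pos"]+[0,0,.14],v=.3)
h0=hook(0,-.006)
manip.goto(h0+[0,0,.09],Rh); st("above")
print(manip.move_linear(h0,Rh,v=.12,f_stop=15)); st("behind")
for q in (.08,.16,.3,.45):
    print(q,manip.move_linear(hook(q,.002),Rh,v=.05,f_stop=40)); st()
pic("scene","s1.png")
a=cv2.imread("pics/s1.png")[130:330,330:580]; cv2.imwrite("pics/s1c.png",cv2.resize(a,None,fx=3,fy=3))
E
```

```text
above t4.4 [0.7408 0.03   0.3661] F [ 0.2 -1.  -0. ] w0.0001
False
behind t5.3 [0.7414 0.0289 0.2773] F [ 0.3 -0.4  0.7] w0.0000
0.08 False
 t5.9 [0.7194 0.0264 0.2802] F [4.3 0.1 4.7] w-0.0002
0.16 False
 t6.3 [0.7039 0.0246 0.2796] F [2.9 0.2 2.1] w-0.0004
0.3 False
 t7.0 [0.6776 0.0217 0.2785] F [ 0.5 -0.4  1.2] w0.0001
0.45 False
 t7.7 [0.65   0.0185 0.2747] F [-0.2  0.2 -0.5] w0.0000
```

View pics/s1c.png

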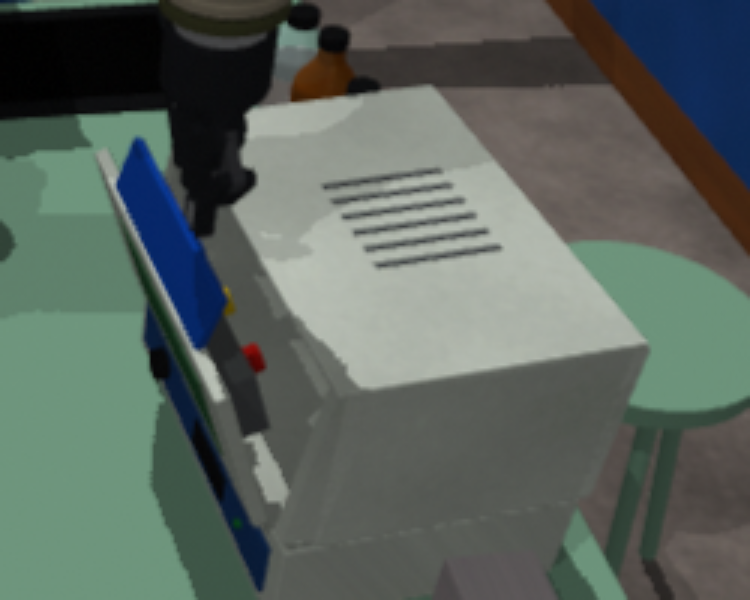

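Run:
```python
from h import *
for q in (.6,.75,.95,1.15,1.35,1.55,1.68):
    print(q,manip.move_linear(hook(q,.002),Rh,v=.07,f_stop=40)); st()
e=hook(1.71,.002); print(manip.move_linear(e-[0,0,.012],Rh,v=.03,f_stop=15)); st("end")
pic("scene","s2.png")
```

```text
0.6 False
 t8.3 [0.6234 0.0155 0.2674] F [ 0.  -0.5 -0.1] w-0.0001
0.75 False
 t8.8 [0.5981 0.0127 0.2562] F [ 0.1  0.2 -0.7] w0.0002
0.95 False
 t9.5 [0.571  0.0096 0.2364] F [-0.2  0.2  0.2] w0.0002
1.15 False
 t10.1 [0.5484 0.0071 0.2115] F [1.3 0.3 0.8] w0.0006
1.35 False
 t10.8 [0.5311 0.0051 0.1822] F [-0.6 -0.  -0.5] w0.0000
1.55 False
 t11.4 [0.5198 0.0039 0.1501] F [0.2 0.  0. ] w0.0001
1.68 False
 t11.8 [0.5159 0.0035 0.1282] F [ 0.1  0.3 -1.1] w-0.0004
True
end t12.3 [0.518  0.0034 0.1203] F [3.9 0.8 2.9] w-0.0002
```

View pics/s2.png

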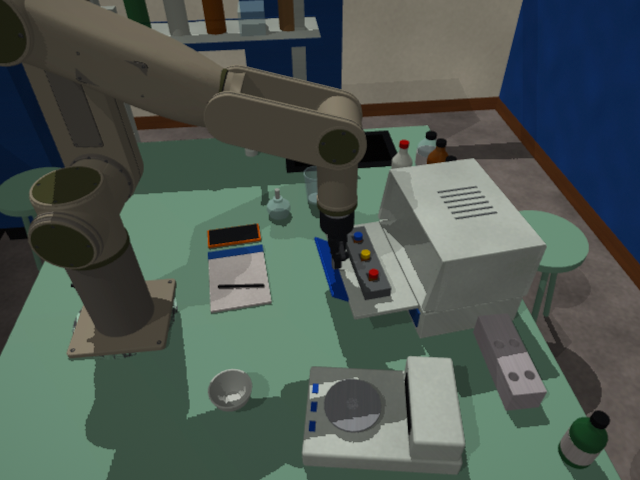

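```bash
cat >> h.py <<'E'
Rg1=C@np.array([[1,0,0],[0,-1,0],[0,0,-1.]]); Rg2=C@np.array([[-1,0,0],[0,1,0],[0,0,-1.]])
E
python3 - <<'E'
from h import *
s=manip.read_state(); manip.move_linear(s["tcp_pos"]+[0,0,.12],v=.25)
p=W(-.085,.066,.25)
j=manip.read_state()["joint_positions"]
for n,R in(("1",Rg1),("2",Rg2)): 
    k=manip.solve_ik(p,R); print(n,None if k is None else np.round(k))
manip.let_go()
R=min((Rg1,Rg2),key=lambda R:abs(manip.solve_ik(p,R)[5]))
np.save("Rg.npy",R)
manip.goto(p,R); manip.dwell(.2); st()
c=calibration("wrist"); pic("wrist","w1.png"); np.save("w1.npy",c,allow_pickle=True)
m=[W(-.085,y,.14) for y in(.066,0,-.066)]; print(proj("wrist",m,c).round(1))
print(proj("wrist",[W(-.115,.11,.126),W(-.055,.11,.126),W(-.115,-.11,.126),W(-.055,-.11,.126)],c).round(1))
E
```

```text
1 [ 3.  5. 87. -0. 88. -4.]
2 NoneTraceback (most recent call last):
  File "<stdin>", line 8, in <module>
  File "<stdin>", line 8, in <lambda>
TypeError: 'NoneType' object is not subscriptable
```

Run:
```python
from h import *
p=W(-.085,.066,.25)
R=Rg1
manip.goto(p,R); manip.dwell(.2); st()
c=calibration("wrist"); pic("wrist","w1.png"); np.save("w1.npy",c,allow_pickle=True)
m=[W(-.085,y,.14) for y in(.066,0,-.066)]; print(proj("wrist",m,c).round(1))
print(proj("wrist",[W(-.115,.11,.126),W(-.055,.11,.126),W(-.115,-.11,.126),W(-.055,-.11,.126)],c).round(1))
```

```text
t15.4 [0.5826 0.0772 0.25  ] F [ 0.2 -0.6 -0.5] w0.0855
[[316.3 239.1]
 [316.3 330.7]
 [316.3 410.5]]
[[269.8 167.5]
 [362.8 167.6]
 [279.1 443.8]
 [353.7 443.9]]
```

View pics/w1.png

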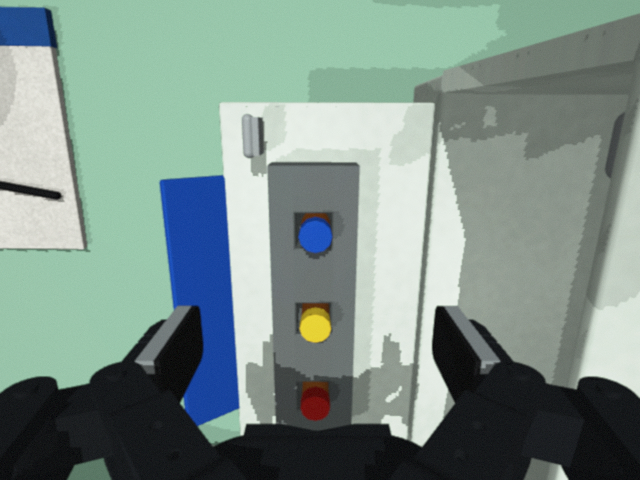

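Run:
```python
from h import *
import cv2
c=np.load("w1.npy",allow_pickle=True).item()
im=cv2.imread("pics/w1.png"); h=cv2.cvtColor(im,cv2.COLOR_BGR2HSV)
for lo,hi,n in(((105,150,120),(125,255,255),"b"),((22,130,120),(35,255,255),"y"),((0,180,60),(4,255,255),"r")):
    m=cv2.inRange(h,lo,hi)[200:420,295:340]; m=m.copy()
    k,l,s,ce=cv2.connectedComponentsWithStats(m); i=1+np.argmax(s[1:,4]); print(n,s[i],ce[i]+[295,200])
M=np.array([W(-.085,y,.14) for y in(.066,0,-.066)]+[W(-.115,.11,.126),W(-.055,.11,.126)])
O=np.array([(315.5,236),(315,325),(315,403.5),(268.5,163.5),(358.5,163.5)])
r=least_squares(lambda d:(proj("wrist",M+d,c)-O).ravel(),[0,0,0]);print(r.x*1e3,r.fun.round(1))
V=c["view"];print("cam",-V[:3,:3].T@V[:3,3])
```

```text
b [  3  18  34  35 909] [314.91969197 235.32673267]
y [  4 107  32  36 889] [314.84814398 324.85264342]
r [  6 187  28  33 746] [314.71983914 403.31903485]
[-1.44395886  1.46990029 -5.20630011] [-1.1 -1.5 -0.5 -0.1 -0.3  0.3  0.2  0.7  1.6  0.7]
cam [0.57525191 0.1481663  0.38121093]
```

Run:
```python
from h import *
c=np.load("w1.npy",allow_pickle=True).item()
b=onplane("wrist",(315.3,236.3),.139,c); print(b)
np.save("b.npy",b)
manip.close()
t=b+C@np.array([0,-.033,0]); t[2]=.155
manip.move_linear(t,Rg1,v=.2)
t[2]=.125
print(manip.move_linear(t,Rg1,v=.03,f_stop=5)); st("touch")
z=manip.read_state()["tcp_pos"][2]; np.save("zt.npy",z)
b[2]=.20; manip.move_linear(b,Rg1,v=.2)
manip.let_go(); st()
```

```text
[0.58182953 0.07885296 0.139     ]
True
touch t17.6 [0.5856 0.0462 0.1371] F [-0.6  0.5  6.8] w0.0000
 t18.8 [0.5819 0.0789 0.2001] F [-0.9 -0.4  0.2] w0.0859
```

Run:
```python
from h import *
b=np.load("b.npy"); z=float(np.load("zt.npy"))
b[2]=z+.0008
print(manip.move_linear(b,Rg1,v=.1,f_stop=10)); st()
manip.close(30); manip.dwell(.2); st("gripped")
b[2]+=.10; manip.move_linear(b,Rg1,v=.1); st("lifted")
pic("wrist","w2.png"); pic("side","d2.png")
import cv2
a=cv2.imread("pics/w2.png");d=cv2.imread("pics/d2.png")[130:330,250:450]
cv2.imwrite("pics/m2.png",np.hstack([cv2.resize(a,(533,400)),cv2.resize(d,(400,400))])[:, :933][:,133:])
```

```text
False
 t19.6 [0.5822 0.0789 0.1384] F [0.3 0.4 0.6] w0.0851
gripped t20.4 [0.5815 0.0788 0.1383] F [-5.6  0.1  5.8] w0.0202
lifted t21.6 [0.5813 0.0788 0.2368] F [-0.2  0.1 -0.5] w0.0207
```

View pics/m2.png

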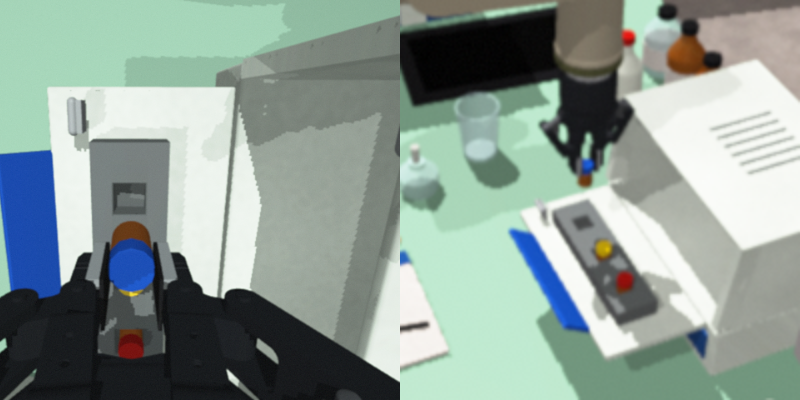

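Run:
```python
from h import *
import cv2
for n,f,(x0,x1,y0,y1) in(("scene","scene0",(318,390,372,438)),("side","side0",(338,396,352,406))):
    g=cv2.cvtColor(cv2.imread(f"pics/{f}.png"),cv2.COLOR_BGR2GRAY)[y0:y1,x0:x1]
    t,m=cv2.threshold(g,0,255,cv2.THRESH_OTSU|cv2.THRESH_BINARY_INV)
    ct=max(cv2.findContours(m,cv2.RETR_EXTERNAL,cv2.CHAIN_APPROX_NONE)[0],key=cv2.contourArea)
    e=cv2.fitEllipse(cv2.convexHull(ct)); print(n,t,e,onplane(n,np.array(e[0])+[x0,y0],.07))
p=np.array([.507,-.332,.25])
manip.goto(p,Rg1); st()
c=calibration("wrist"); pic("wrist","w3.png"); np.save("w3.npy",c,allow_pickle=True)
a=np.linspace(0,2*np.pi,60)
uv=proj("wrist",p*[1,1,0]+np.c_[.055*np.cos(a),.055*np.sin(a),.07+0*a],c)
im=cv2.imread("pics/w3.png"); cv2.polylines(im,[uv.round().astype(int)],True,(0,0,255),1); cv2.imwrite("pics/w3o.png",im)
```

```text
scene 151.0 ((35.5175666809082, 38.26836395263672), (58.83308410644531, 65.4771957397461), 157.3809814453125) [ 0.50720733 -0.34320903  0.07      ]
side 226.0 ((29.15859603881836, 30.96792221069336), (44.87430191040039, 50.93044662475586), 139.81887817382812) [ 0.50606745 -0.34199943  0.07      ]
 t23.2 [ 0.5076 -0.331   0.25  ] F [ 0.8  0.4 -1.5] w0.0203
```

View pics/w3o.png

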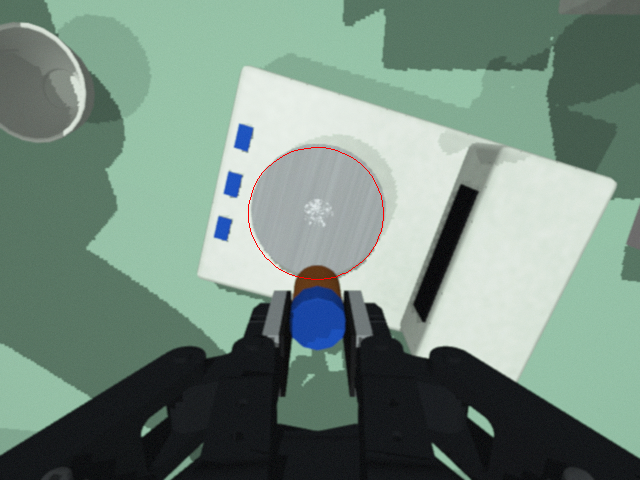

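Run:
```python
from h import *
import cv2
p=np.array([.507,-.332,.115])
manip.move_linear(p,Rg1,v=.15)
p[2]=.096; print(manip.move_linear(p,Rg1,v=.025,f_stop=3)); st("touch")
manip.dwell(.2); manip.let_go(); manip.dwell(.2); st("open")
p[2]=.25; manip.move_linear(p,Rg1,v=.15); st()
c=calibration("wrist"); pic("wrist","w4.png")
im=cv2.imread("pics/w4.png"); h=cv2.cvtColor(im,cv2.COLOR_BGR2HSV)
pic("side","d4.png")
d=cv2.imread("pics/d4.png")[310:450,290:490]
cv2.imwrite("pics/m4.png",np.hstack([cv2.resize(im[:,100:540],(385,420)),cv2.resize(d,None,fx=2,fy=3)[:420]]))
# grip approach feasibility
def lipR(q):
    a=.14-q+np.radians(35); d=np.array([np.sin(a),0,np.cos(a)]); z=-d; y=np.array([0,-1.,0]); return C@np.c_[np.cross(y,z),y,z]
for q in(1.71,1.4,1.1,.8,.6,.5):
    a=doorpt(.021-.574*.012,0,.187-.819*.012,q); R=lipR(q); g=W(*a); t=g+R[:,2]*.008
    k=manip.solve_ik(t,R); print(q,t.round(3),None if k is None else k.round())
```

```text
True
touch t24.8 [ 0.5069 -0.3319  0.1035] F [0.4 0.2 1.2] w0.0201
open t25.9 [ 0.5067 -0.3318  0.1037] F [-0.5  0.2 -0.9] w0.0852
 t27.0 [ 0.5065 -0.3316  0.2485] F [ 0.7  1.  -0.1] w0.0851
1.71 [0.505 0.002 0.11 ] None
1.4 [0.516 0.003 0.161] [-14. -39. 140.  17.  45. -28.]
1.1 [0.541 0.006 0.206] [ -8. -20. 117.   5.  64. -16.]
0.8 [0.578 0.01  0.241] [ -4.   1.  92.   1.  84. -11.]
0.6 [0.608 0.014 0.257] [-3. 17. 74. -1. 98. -9.]
0.5 [0.624 0.016 0.263] [ -2.  25.  64.  -2. 106.  -9.]
```

View pics/m4.png

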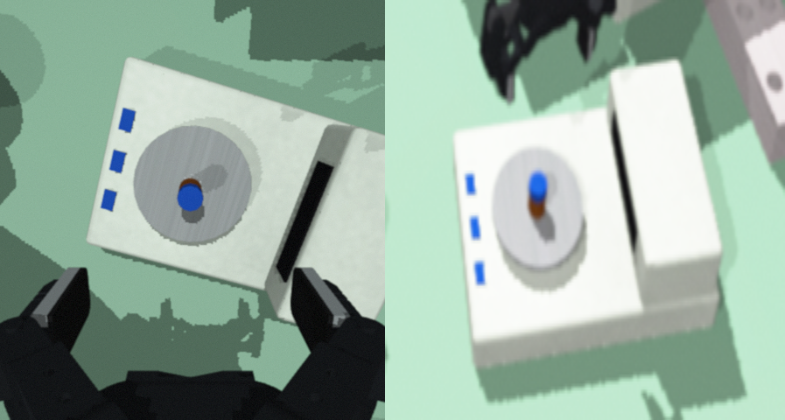

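```bash
cat >> h.py <<'E'
def tiltR(th,s=1): # jaws along cab y, pointing forward-down th rad from vertical
    z=np.array([np.sin(th),0,-np.cos(th)]); x=np.array([0,s,0.]); return C@np.c_[x,np.cross(z,x),z]
def push(q,th,y=0,over=0,s=.03,hw=.011):
    z=np.array([np.sin(th),0,-np.cos(th)]); n=np.array([np.cos(th),0,np.sin(th)])
    if q-.751>th: t=doorpt(.0177,y,.1893,q)-n*hw-z*(.011-s)
    else: t=doorpt(.0177-.574*s,y,.1893-.819*s,q)-z*.011-n*hw
    a=.14-q; t=t+over*np.array([np.cos(a),0,-np.sin(a)])   # push along the inner-face normal
    return W(*t)
def panel(q,th,y=0,over=0,r=.138,hw=.011):
    z=np.array([np.sin(th),0,-np.cos(th)]); n=np.array([np.cos(th),0,np.sin(th)])
    a=.14-q; t=doorpt(-.012,y,r,q)-z*.011-n*hw+over*np.array([np.cos(a),0,-np.sin(a)]); return W(*t)
E
python3 - <<'E'
from h import *
for y in(0,-.06):
  for th in np.radians([25,35,40,45,50]):
    for s in(1,-1):
      R=tiltR(th,s); z=R[:,2]
      o=[manip.solve_ik(push(1.71,th,y)-z*.08-[0,0,.01],R)]+[manip.solve_ik(push(q,th,y),R) for q in(1.75,1.71,1.5,1.2,.9,.6)]+[manip.solve_ik(panel(q,th,y),R) for q in (.6,.3,0)]
      print(y,round(np.degrees(th)),s,"".join("x" if k is None else "o" for k in o), None if o[2] is None else o[2].round())
E
```

```text
0 25 1 oooooooooo [ -12.  -29.  136.   10.   49. -113.]
0 25 -1 oooooooooo [-12. -29. 136.  10.  49.  67.]
0 35 1 xxxooooooo None
0 35 -1 xxxooooooo None
0 40 1 xxxxoooooo None
0 40 -1 xxxxoooooo None
0 45 1 xxxxxooooo None
0 45 -1 xxxxxooooo None
0 50 1 xxxxxxoooo None
0 50 -1 xxxxxxoooo None
-0.06 25 1 oooooooooo [ -21.  -25.  134.   15.   50. -125.]
-0.06 25 -1 oooooooooo [-21. -25. 134.  15.  50.  55.]
-0.06 35 1 xooooooooo [ -25.  -33.  142.   26.   43. -137.]
-0.06 35 -1 xooooooooo [-25. -33. 142.  26.  43.  43.]
-0.06 40 1 xxxxoooooo None
-0.06 40 -1 xxxxoooooo None
-0.06 45 1 xxxxoooooo None
-0.06 45 -1 xxxxoooooo None
-0.06 50 1 xxxxxooooo None
-0.06 50 -1 xxxxxooooo None
```

Run:
```python
from h import *
th=np.radians(29); y=-.055; R=tiltR(th,-1); z=R[:,2]
manip.close(60)
s=manip.read_state(); manip.move_linear(s["tcp_pos"]+[0,0,.05],v=.25)
p0=push(1.71,th,y)-C@np.array([.01,0,.008]); pre=p0-z*.075
manip.goto(pre+[-.01,0,.06],R); st("pre+")
manip.move_linear(pre,R,v=.2)
print(manip.move_linear(p0,R,v=.1,f_stop=10)); st("under")
for q in(1.7,1.6,1.45,1.3):
    hit=manip.move_linear(push(q,th,y,.002),R,v=.06,f_stop=45); st((q,hit))
    if hit: break
pic("side","d5.png")
import cv2
d=cv2.imread("pics/d5.png")[120:370,230:510]; cv2.imwrite("pics/d5c.png",cv2.resize(d,None,fx=2.4,fy=2.4))
```

```text
pre+ t29.7 [ 0.4363 -0.0601  0.2137] F [-0.1  0.7 -0.3] w0.0000
False
under t31.1 [ 0.4828 -0.056   0.0889] F [0.3 0.6 0.8] w0.0001
(1.7, False) t31.5 [ 0.4902 -0.0547  0.0982] F [-20.4  -5.6   3.2] w-0.0000
(1.6, False) t31.9 [ 0.4933 -0.0543  0.117 ] F [-20.1  -4.5   2.4] w-0.0000
(1.45, False) t32.6 [ 0.5015 -0.0534  0.1445] F [-20.9  -3.6   4.1] w0.0003
(1.3, False) t33.2 [ 0.515  -0.052   0.1718] F [-10.6  -1.1   1.6] w0.0001
```

View pics/d5c.png

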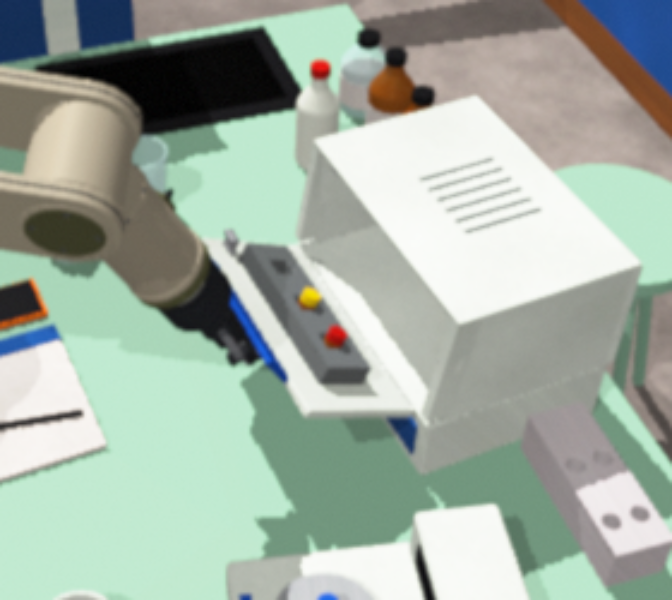

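Run:
```python
from h import *
th=np.radians(29); y=-.055; R=tiltR(th,-1)
for q in(1.15,1.0,.85,.7,.55):
    hit=manip.move_linear(push(q,th,y,.003),R,v=.06,f_stop=45); st((q,hit))
    if hit: break
else:
    s=manip.read_state()["tcp_pos"]
    manip.move_linear(s+C@np.array([-.04,0,-.0]),R,v=.15)
    manip.move_linear(panel(.6,th,0,-.02),R,v=.15,f_stop=15)
    for q in(.55,.4,.28,.17):
        hit=manip.move_linear(panel(q,th,0,.003),R,v=.06,f_stop=40); st((q,hit))
        if hit: break
pic("scene","s6.png")
import cv2
d=cv2.imread("pics/s6.png")[120:370,300:580]; cv2.imwrite("pics/s6c.png",cv2.resize(d,None,fx=2.4,fy=2.4))
```

```text
(1.15, False) t33.9 [ 0.5288 -0.0505  0.1953] F [-6.4  0.3  1.1] w0.0000
(1.0, False) t34.4 [ 0.5442 -0.0488  0.2149] F [-4.6 -0.1  1.2] w0.0004
(0.85, False) t35.0 [ 0.562  -0.0468  0.2319] F [-2.6 -0.3  0.4] w0.0003
(0.7, False) t35.5 [ 0.582  -0.0446  0.2459] F [-1.  -1.1  1.1] w-0.0001
(0.55, False) t36.1 [ 0.604  -0.042   0.2569] F [-0.4 -0.6 -0.3] w0.0002
(0.55, False) t37.8 [0.5974 0.0123 0.2277] F [ 0.1  0.2 -0.4] w-0.0004
(0.4, False) t38.3 [0.6154 0.0147 0.2346] F [-2.1  0.3 -2.9] w0.0002
(0.28, False) t38.7 [0.6318 0.0165 0.2399] F [-2.2 -0.3 -1.2] w0.0003
(0.17, False) t39.1 [0.647  0.0182 0.2426] F [ 0.1  0.5 -0.5] w-0.0003
```

View pics/s6c.png

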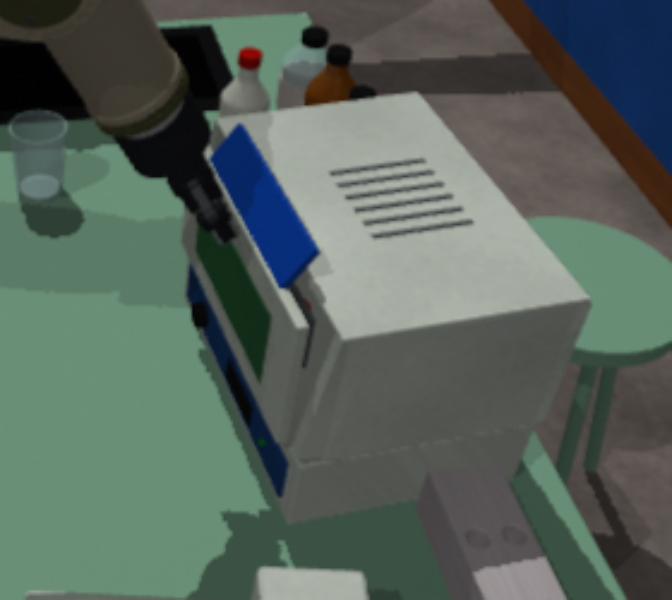

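Run:
```python
from h import *
th=np.radians(29); R=tiltR(th,-1)
for q in(.12,.08,.05,.02,0,-.02,-.04,-.06,-.08):
    f0=manip.read_state()["ft_force"]
    hit=manip.move_linear(panel(q,th,0,.002),R,v=.025,f_stop=30); st((q,hit))
    F=manip.read_state()["ft_force"]
    if hit or np.linalg.norm(F)>38: break
```

```text
(0.12, False) t39.5 [0.6527 0.0188 0.243 ] F [-2.2 -0.1  1.9] w0.0001
(0.08, False) t39.9 [0.6579 0.0194 0.2431] F [-7.  -0.8  3.7] w0.0003
(0.05, False) t40.2 [0.6623 0.0199 0.243 ] F [-3.3  0.2  3.2] w-0.0000
(0.02, False) t40.5 [0.6662 0.0203 0.2428] F [-7.  -0.9  3.9] w-0.0000
(0, True) t40.7 [0.6664 0.0203 0.2428] F [-12.5  -2.1  10.3] w0.0003
```

Run:
```python
from h import *
import cv2
th=np.radians(29); R=tiltR(th,-1)
hit=manip.move_linear(panel(-.05,th,0,.002),R,v=.02,f_stop=28); st(hit)
s=manip.read_state()["tcp_pos"]; manip.move_linear(s+C@np.array([-.06,0,.03]),R,v=.1)
s=manip.read_state()["tcp_pos"]; manip.move_linear(s+C@np.array([-.12,0,.1]),R,v=.25); manip.dwell(.3); st()
pic("scene","s7.png"); pic("side","d7.png")
o=[]
for a,b,(x,y) in(("scene0","s7",(370,160)),("side0","d7",(345,165))):
    A,B=[cv2.imread(f"pics/{k}.png") for k in(a,b)]
    d=cv2.absdiff(A,B)[y:y+100,x:x+100].max(2); print(a,"diff>40 px:",(d>40).sum())
    def bl(I):
        m=cv2.inRange(cv2.cvtColor(I,cv2.COLOR_BGR2HSV),(105,150,80),(125,255,255))[y:y+80,x+20:x+100]
        return cv2.moments(m,True)["m10"]/m.astype(bool).sum(),cv2.moments(m,True)["m01"]/m.astype(bool).sum(),m.astype(bool).sum()
    print(bl(A),bl(B)); o.append(cv2.resize(B[:,240:],(400,480)))
cv2.imwrite("pics/f7.png",np.hstack(o))
```

```text
True t41.0 [0.6663 0.0203 0.2429] F [-11.6  -0.4   9.1] w0.0004
 t42.9 [4.878e-01 2.000e-04 3.712e-01] F [-0.8 -1.  -0.6] w-0.0004
scene0 diff>40 px: 0
(np.float64(28.716383307573416), np.float64(45.42426584234931), np.int64(1294)) (np.float64(28.610681114551085), np.float64(45.26547987616099), np.int64(1292))
side0 diff>40 px: 0
(np.float64(27.924507658643325), np.float64(43.85995623632385), np.int64(914)) (np.float64(27.921311475409837), np.float64(43.869945355191255), np.int64(915))
```

View pics/f7.png

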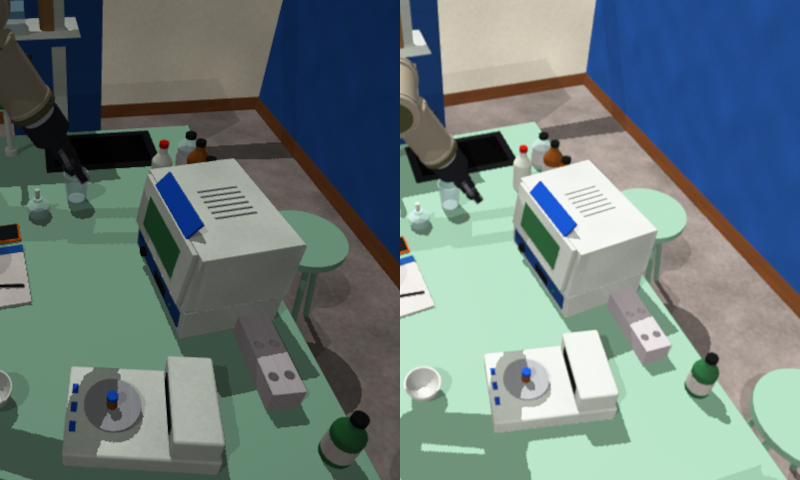

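Both pictures match the start at the door: 0 changed pixels there, and the lip is within 0.2 px of where it began. The vial stands on the pan and the bystanders are in place.

```bash
python3 -c "
from h import *
manip.close_job(); st()"
```

```text
the job is handed in; nothing more can be done
the job is handed in; nothing more can be done
```

The job is done and handed in at about 43 s of the 72 s allowed; no verdict was reported.

- **Door opened:** I hooked the blue lip from behind with closed fingers and eased the door down to its stop.
- **Vial moved:** I lifted the blue-capped vial from the left pocket (+66 mm) and set it on the middle of the pan. The pictures afterwards show it standing upright there.
- **Door closed:** I pushed the door up under its lip, then on the panel through the catch. It met a hard stop, and a second push moved it no further.

**Last checks:** In the scene and side pictures the shut door matches its starting view: no changed pixels in the door area, and the lip is within 0.2 px of where it began. The gripper is clear of everything. By eye, the beaker, lamp and mortar are where they were.

**What disagreed or was not confirmed:**
- **Tray height:** One wrist-camera estimate put the tray 5 mm too low. A touch check showed the stated height was right, so I used that.
- **Pan centre:** An automatic fit of the pan was about 10 mm off because of shadow. I discarded it after the wrist view confirmed the position I had read by hand.
- **Door angle:** By my model the door met its stop about 0.02 rad early, which is within the error of my cabinet pose.
- **Red and yellow vials:** I last saw both in their pockets with the door partly raised. They can't be seen now that it is shut.

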